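# Reset the tripped power box beside the coffee maker

## Task

The power box on the table has tripped: its red main lever hangs half way and the blue circuit, which feeds the faulty coffee maker, is to blame. Swing the clear cover up as far as it goes, switch the blue lever off first, then reset the red main lever by pushing it fully down to off and after that fully up to on. Leave the black lever on and the blue one off, shut the cover completely again, and do not shift the things standing around the box.

Things in the scene. Friction and masses are not known exactly. Their poses are not given: they have to be found in the camera images.
- power_box: off-white power box screwed to the table, 212 mm wide, 150 deep, 148 high. Origin: centre of its underside; x to its back (away from the user), y to its left, z up. Its breaker panel slopes at 30 degrees, rising to the back: up-slope is (0.866, 0, 0.5), out of the panel (-0.5, 0, 0.866) in the box frame. Three breakers sit in the recess at box y -60, 0, +60 mm; which stands where varies
- panel_edge (a point): centre of the lower edge of the sloping panel (box frame x -78, z 30 mm), axes as the box. The panel is the floor of a recess: front sill 8 mm high at this edge, side walls 36 mm high at y -98 and +98 mm, top wall 166 mm up-slope. Breakers stand up to 10.5 mm above the panel; lever pivots are 72 mm up-slope, 4 mm above the panel, their axes along y; levers 28 mm or more apart
- cover (a joint): clear flat cover with grey rim and a 30 mm front skirt, 206 x 172 x 5 mm, 0.12 kg, hinged along its upper edge; rad, 0 = shut (parallel to the panel; may start slightly ajar), 1.75 = fully up, at its stop. Stiff friction hinge: stays at any angle; 1 to 3 N at the tab moves it. Fully up it leans out over the levers, so reach in slantwise, along the panel's normal
- cover_hinge (a point): the middle of the cover's hinge line; the axis runs along the box's y (box frame x 46, z 147 mm)
- cover_tab (a point): middle of the dark grey finger tab at the cover's free edge; moves with the cover, 188 mm from the hinge line. The tab is 36 mm wide (box y), 12 mm thick and sticks out 29 mm beyond the cover; nothing is beside it. Pinched by its two ends it can turn between the fingers as the cover swings
- main_lever (a joint): red main lever, rad: 0 = fully off (leaning down-slope, towards the user), about 0.5 = tripped, near upright, 0.9 = fully on (leaning up-slope). A catch blocks it at about 0.55 until it has once been pushed fully off (below 0.07), which slides the catch away. About 8 N near the tip moves it; well past the middle it snaps over to that end and stays there
- main_tip (a point): middle of the tip of the red main lever, 28 mm from its pivot, 32 mm above the panel when upright. The paddle is 32 mm wide (box y), 9 mm thick, and runs from 5 to 28 mm from the pivot
- trip_catch (a joint): trip catch inside the main breaker, with an orange flag in a small dark window on the down-slope part of the breaker; m: 0 = tripped, orange flag showing; above 0.014 = reset, flag hidden under its grey shield. It stays where the lever has put it
- blue_lever (a joint): blue circuit lever, rad: 0 = fully off (down-slope), 0.9 = fully on (up-slope), where it starts; no catch; same spring action and force as the red one
- blue_tip (a point): middle of the tip of the blue lever, 28 mm from its pivot. The paddle is 26 mm wide (box y), 9 mm thick, and runs from 5 mm to 28 mm from the pivot
- black_lever (a joint): black circuit lever of a sound circuit, rad: 0.9 = fully on (up-slope), 0 = off; same build as the blue one. It is on and must stay on
- black_tip (a point): middle of the tip of the black lever, 28 mm from its pivot
- mug_white: white mug, 86 mm wide, 107 mm high, standing to the left of the box; origin in the middle of its underside. To be left alone
- tea_glass: clear drinking glass, 80 mm wide, 88 mm high, at the left edge; origin in the middle of its underside. To be left alone
- honey_jar: jar of honey with yellow lid, 64 mm wide, 87 mm high, to the right of the box; origin in the middle of its underside. To be left alone
- coffee_scoop: blue plastic coffee scoop, 119 x 45 x 30 mm, lying at the front right; origin in the middle of its underside. To be left alone

How it is judged:
By the outcome, as a careful person would: the job done as asked, in the order asked, and still so for the second after the job is handed in, with the robot touching nothing.
It also fails if it takes over 72 s, if anything falls off the work surface, if the arm or the gripper's body presses on something with over 40 N, if the wrist force passes 120 N, or if a joint passes its speed limit or range.

## Robot

A 6-joint arm with a two-finger parallel gripper is mounted at the origin on a cart in front of the work surface, level with it; the furniture and walls round the work are solid. World frame = base frame: x ahead of the robot, y to its left, z up, the work surface at z = 0. Lengths are in m, angles in rad, forces in N, time in s.
With the tool pointing down it reaches from about 0.35 to 0.775 m from the base axis. Payload 5.5 kg.
Tool frame: the origin (TCP) lies midway between the tips of the shut fingers; the grasp point (between the pads) lies 19 mm behind it; z points along the fingers, y is the line along which they close (so a half turn about z gives the same grasp; the last joint's range is limited). The gripper opens to 85 mm and grips with 20 to 120 N. Pads are 22 mm wide; open, the fingers measure 114 mm over their backs; the gripper's body (76 mm by 85 mm) begins 54 mm behind the grasp point. The pads swing forward as they close: fully open they stand 13 mm farther back than shut.
Start: joints at [-1.419, 0.313, 0.046, 1.304, 0, 1.431], TCP at [0.165, -0.551, 0.231] pointing down, gripper open.
Joint ranges: [-2.76, 2.76], [-0.86, 1.69], [-1.03, 1.26], [-2.2, 2.34], [-1.47, 1.5], [-3.14, 3.14]. Speed limits (rad/s): [2.57, 2.57, 3.14, 3.14, 3.14, 3.14].

## Interface

Orientations are given as a unit quaternion [w, x, y, z].
In Python, from workcell import env gives the robot as it stands.
- The arm moves only by the tool move_arm, never from a script. Its argument "targets" is a list of rows, each a list of 3 entries, a list of its own where there are three numbers: the shift along the tool's x, y, z in mm, then the turn, a rotation vector about the tool's x, y, z in units of 10 degrees (1.0 is 10 degrees), then the closure, from -1 (fully open) to 1 (shut). In form: [[[dx, dy, dz], [ax, ay, az], gripper], ...]. A call has 1 to 5 rows; each row is the pose to reach, as a shift and turn from the pose commanded when the call began, along the tool's axes at that moment; what a row does not reach only later rows make up. A row lasts 1/8 s, in which the tool goes at most 62.5 mm and 10.7 degrees, less where a joint would pass 70% of its speed; a pose out of reach is approached as far as the arm can. A call with a gripper value outside its range is refused whole. The fingers move at their own pace and stop on an object; "squeeze" is the grip in N (left out, the last holds). Time passes only in rows, so rows that repeat a pose let the fingers close. It gives the time, the measured TCP pose, the force, the opening and the grip force at its end, in the units of the state.
- env.get_state(): the state, without advancing time (a new reading comes with each control period).
- env.read_camera(name): name is "side" or "top" or "wrist"; returns a dict with "pixels" (420x560x3 uint8, red, green, blue), "fovy" (degrees; the focal length in pixels is half the picture's height over the tangent of half this angle, whatever the lens; pixels are square), "cx", "cy" (the principal point, pixels), "extrinsics" (4x4, takes a point from world to camera coordinates); the wrist camera has in their place "mount" (4x4, takes a point from camera to tool coordinates, whose origin is the TCP and whose axes are the flange's). Camera axes: x right, y up, looking along -z (the intrinsics and any distortion apply to the point x, -y, -z); pixel columns grow to the right and rows downward; lengths in m; the calibration is good to about 2 mm. A picture is of the moment at which its call begins: read the wrist's pose just before it. There is no depth.
- env.hand_in(): hands the job in; it is judged then, once.
Trained networks look in a picture, given as the dict that the camera call returned (one of the last four; its "shot" number tells which), for a name from the list of things; names that differ only in an ending like _2 or _b are one class to them, and where a whole thing is asked for, a point or a joint stands for the part that bears it (a point fixed in the world has none). Each returns a list of dicts, best first, with "confidence" (0 to 1); they miss things now and then, are a little off and sometimes report something else, mostly with a low value. They report only what shows in the picture. A call takes as long as a camera call.
- env.spot_in(thing, picture): "centre" ([x, y, z] in m, in world coordinates, good to about 4 mm: the middle of the surface that is visible of it).
- env.regions_of(thing, picture): "mask" (420x560 bool, what is visible of it).
- env.landmark_of(thing, picture): "centre" ([x, y, z] in m, in world coordinates, good to about 4 mm: a listed point, or the origin of a listed thing).
The state is a dict: "clock": time; "joint_pos": joint angles; "qvel": joint speeds; "tau": joint torques, N m; "tcp_pos": TCP position; "orientation": TCP orientation; "wrist_force": force on the tool from outside, world axes, zero at the start; "ft_torque": the same for the moment, N m; "finger_gap": finger opening in m; "grip_force": force on a finger pad.
Only numpy, scipy, OpenCV 4.12 (cv2) and the standard library are available. Lean on these libraries where they do the work, as an engineer would, in place of code of your own. Each camera call takes 0.05 s, during which the arm holds its last target. There are 200 camera calls.

## Working session

There is one attempt and no reset: what is moved stays moved. The work goes in short steps, Python scripts to look and compute and a tool call to move; the robot and the scene stay as the last step left them, time stands still between calls to the robot, and variables do not carry over. Pictures are saved under pics/ and viewed, at most 10 in all, crops included, and the job is handed in when it is done.

Besides the shell and the picture viewer there is one more tool, called after "Emit:" as name([rows], argument=value, ...), one row to a line, values as JSON. move_arm: Moves the arm, as the interface text tells. Its arguments: {"type":"object","properties":{"targets":{"type":"array","items":{"type":"array"}},"squeeze":{"type":"number"}},"required":["targets"]}

```bash
mkdir -p pics
cat > h.py <<'E'
import numpy as np, cv2
from scipy.spatial.transform import Rotation as R
from workcell import env
def save(n,name):
    p=env.read_camera(n); cv2.imwrite('pics/'+name+'.png',p['pixels'][:,:,::-1]); return p
def pose():
    s=env.get_state(); q=s['orientation']
    return np.array(s['tcp_pos']), R.from_quat([q[1],q[2],q[3],q[0]]), s
E
python3 - <<'E'
from h import *
t,r,s=pose(); print(t,r.as_matrix().round(3),s['clock'])
for n in('side','top'):
    p=save(n,n+'0')
    print(n,p['fovy'],np.round(np.linalg.inv(p['extrinsics']),3)[:3].tolist())
    for k in('power_box','panel_edge','cover_hinge','cover_tab','main_tip','blue_tip','black_tip','mug_white','tea_glass','honey_jar','coffee_scoop'):
        print(k,[(np.round(d['centre'],3),round(d['confidence'],2)) for d in env.landmark_of(k,p)[:2]])
E
```

```text
[ 0.16532139 -0.55017833  0.23039562] [[ 0.958  0.288 -0.   ]
 [ 0.288 -0.958  0.002]
 [ 0.    -0.002 -1.   ]] 0.0
side 57.06532663463786 [[0.625, -0.649, 0.434, 1.006], [0.78, 0.511, -0.361, -0.329], [0.012, 0.564, 0.826, 1.066]]
power_box [(array([ 0.571,  0.069, -0.001]), 0.81)]
panel_edge [(array([0.493, 0.055, 0.032]), 0.88)]
cover_hinge [(array([0.616, 0.076, 0.144]), 0.73)]
cover_tab [(array([0.455, 0.053, 0.057]), 0.66)]
main_tip []
blue_tip []
black_tip []
mug_white [(array([0.517, 0.379, 0.001]), 0.66)]
tea_glass [(array([0.371, 0.385, 0.002]), 0.83)]
honey_jar [(array([ 0.484, -0.241, -0.001]), 0.77)]
coffee_scoop [(array([ 0.384, -0.241, -0.002]), 0.53)]
top 56.4208838423216 [[0.019, 0.982, -0.186, 0.304], [-1.0, 0.02, 0.004, 0.07], [0.007, 0.186, 0.983, 1.281]]
power_box [(array([0.57 , 0.07 , 0.004]), 0.7)]
panel_edge []
cover_hinge [(array([0.612, 0.077, 0.144]), 0.55)]
cover_tab [(array([0.456, 0.053, 0.054]), 0.91)]
main_tip [(array([ 0.522,  0.378, -0.   ]), 0.53)]
blue_tip []
black_tip []
mug_white []
tea_glass [(array([0.372, 0.382, 0.   ]), 0.61)]
honey_jar [(array([ 0.476, -0.241,  0.   ]), 0.81), (array([0.369, 0.382, 0.002]), 0.58)]
coffee_scoop [(array([ 0.381, -0.243,  0.001]), 0.72)]
```

View pics/top0.png

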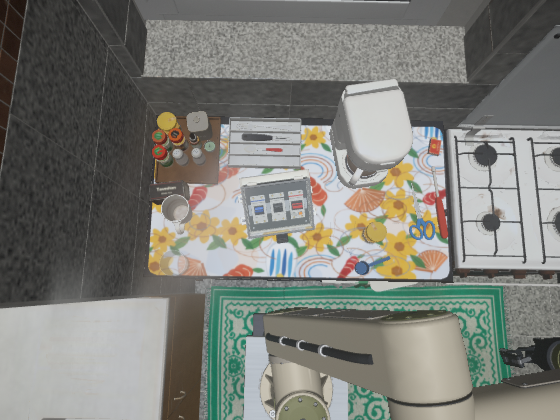

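View pics/side0.png

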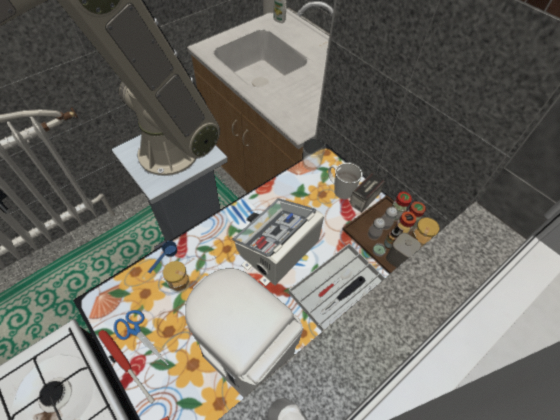

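The pictures show the box at about (280,205) in the top view, yawed slightly. The blue lever is on the left (box y +60), black in the middle and red on the right (-60), under a nearly shut cover with the tab at (282,238). Next I fit the box pose.

```bash
cat >> h.py <<'E'
from scipy.optimize import least_squares
B={'power_box':(0,0,0),'panel_edge':(-.078,0,.030),'cover_hinge':(.046,0,.147),'cover_tab':(-.1168,0,.053)}
def collect(cams,names=B,n=2,minc=.5):
    out=[]
    for c in cams:
        for _ in range(n):
            p=env.read_camera(c)
            for k in names:
                for d in env.landmark_of(k,p)[:1]:
                    if d['confidence']>minc: out.append((k,np.array(d['centre'])))
    return out
def fit(obs):
    f=lambda v:np.concatenate([R.from_euler('z',v[2]).apply(B[k])+[v[0],v[1],0]-c for k,c in obs])*1000
    s=least_squares(f,[.57,.07,.15],loss='soft_l1',f_scale=4); return s.x,f(s.x).reshape(-1,3)
E
python3 - <<'E'
from h import *
o=collect(['side','top'],n=4); v,r=fit(o); print(v)
for (k,c),e in zip(o,r): print(k,e.round(1))
E
```

```text
[0.56882022 0.06897846 0.1350214 ]
power_box [0.8 2.  0.4]
panel_edge [ 0.1 -0.3 -1.5]
cover_hinge [ 0.2 -3.5  2.3]
cover_tab [ 3.2  2.9 -5.6]
power_box [ 0.2  6.  -1. ]
panel_edge [ 2.3  2.8 -1.2]
cover_hinge [ 1.7  1.8 -0.3]
cover_tab [ 1.3  2.2 -3.8]
power_box [-3.8  0.1 -2.6]
panel_edge [ 1.1  3.4 -4.1]
cover_hinge [ 0. -1.  0.]
cover_tab [ 0.8  0.8 -5.3]
power_box [ 0.2  2.8 -1.1]
panel_edge [-1.3  0.6 -2.9]
cover_hinge [ 1.1 -2.4 -0.8]
cover_tab [-161.1  -23.6  -92. ]
power_box [-0.5 -0.6 -1.3]
cover_hinge [ 2.1 -1.  -0.4]
cover_tab [-2.6 -1.  -1.5]
power_box [-2.3 -1.  -4.6]
cover_hinge [4.1 1.8 2.8]
cover_tab [-2.8 -1.3 -2.4]
power_box [-0.4 -1.3 -4.5]
cover_hinge [ 2.3  1.1 -1.1]
cover_tab [-3.7 -2.4 -1.4]
power_box [-0.2 -1.4 -5.5]
cover_hinge [2.2 0.1 3.3]
cover_tab [-2.7 -3.5 -1.4]
```

```bash
cat >> h.py <<'E'
V=np.array([.569,.069,.135])
Rb=R.from_euler('z',V[2])
s3=np.sqrt(3)/2
RT=Rb*R.from_matrix(np.array([[s3,0,.5],[0,-1,0],[.5,0,-s3]]))   # tool square to the panel
w=lambda b:Rb.apply(b)+[V[0],V[1],0]
def panel(s,y,h): return w(np.array([-.078,0,.030])+np.array([s*s3-h*.5,y,s*.5+h*s3]))
def tab(th,r=.190): 
    a=np.radians(210)-th; return w(np.array([.046+r*np.cos(a),0,.147+r*np.sin(a)]))
def go(p,rt=None):
    t,r,s=pose(); rt=RT if rt is None else rt
    print('d',(r.inv().apply(p-t)*1000).round(1),'rot',(np.degrees((r.inv()*rt).as_rotvec())/10).round(2))
    return s
E
python3 - <<'E'
from h import *
z=RT.apply([0,0,1])
print(tab(0.02)); go(tab(0.02)+z*(.011-.09)); go(tab(.02)+z*.011)
E
```

```text
[0.44968379 0.05279374 0.05530968]
d [ 406.9 -502.4  107.5] rot [-0.23  2.99  0.88]
d [ 451.3 -495.4  185.5] rot [-0.23  2.99  0.88]
```

Emit:
move_arm([
  [[35,-60,0],[0,0.6,0.2],-1],
  [[75,-110,0],[0,1.2,0.4],-1],
  [[115,-160,0],[0,1.8,0.6],-1],
  [[155,-210,0],[-0.1,2.4,0.8],-1],
  [[195,-260,0],[-0.23,3.0,0.88],-1],
])

```text
clock: 3.82
tcp_pos: [0.2732, -0.2562, 0.2315]
orientation: [-0.018, 0.963, 0.065, 0.26]
wrist_force: [0.3, 1.3, 0.7]
finger_gap: 0.0853
grip_force: 0.0
```

Run:
```python
from h import *
z=RT.apply([0,0,1])
s=go(tab(0.02)+z*(.011-.09)); print(s['tcp_pos'],s['clock'])
```

```text
d [  98.3 -282.6  182.2] rot [ 0.   -0.03 -0.01]
[ 0.27317569 -0.2562333   0.23151626] 3.825
```

Emit:
move_arm([
  [[20,-56,0],[0,0,0],-1],
  [[40,-112,20],[0,0,0],-1],
  [[60,-168,70],[0,0,0],-1],
  [[80,-225,125],[0,0,0],-1],
  [[98,-282,180],[0,0,0],-1],
])

```text
clock: 4.45
tcp_pos: [0.3762, -0.0131, 0.16]
orientation: [-0.017, 0.963, 0.065, 0.259]
wrist_force: [0.9, -0.7, -0.3]
finger_gap: 0.0852
grip_force: 0.0
```

Emit:
move_arm([
  [[98,-282,180],[0,0,0],-1],
])

```text
clock: 4.58
tcp_pos: [0.3969, 0.033, 0.1427]
orientation: [-0.017, 0.964, 0.065, 0.258]
wrist_force: [0.1, -1.6, -0.1]
finger_gap: 0.0858
grip_force: 0.0
```

Run:
```python
from h import *
z=RT.apply([0,0,1])
p=save('wrist','w1')
for k in('cover_tab','panel_edge','cover_hinge','main_tip','blue_tip','black_tip'):
    print(k,[(np.round(Rb.inv().apply(d['centre']-np.r_[V[:2],0]),4),round(d['confidence'],2)) for d in env.landmark_of(k,p)[:2]])
s=go(tab(0.02)+z*(.011-.05)); print(s['tcp_pos'],s['clock']); go(tab(.02)+z*.011)
```

```text
cover_tab [(array([-0.1156, -0.0057,  0.0549]), 0.73)]
panel_edge []
cover_hinge []
main_tip []
blue_tip []
black_tip []
d [  4.2 -15.8  64.9] rot [ 0.01  0.02 -0.01]
[0.39686329 0.02981296 0.14327159] 4.925
d [  4.3 -15.9 114.9] rot [ 0.01  0.02 -0.01]
```

View pics/w1.png

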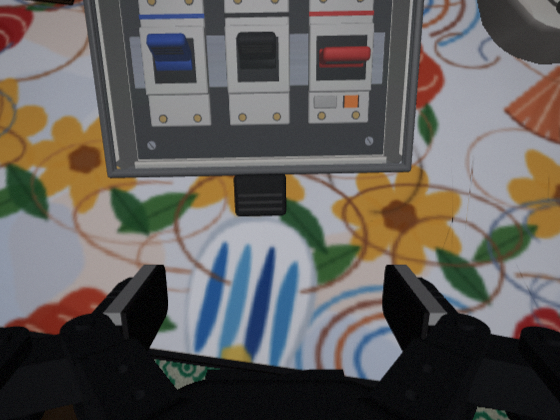

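The wrist view shows the tab at (235–286, 175–215), the cover's front edge running from (108,177) to (410,170), and the orange flag at (351,101). I'll refine yaw and y from these.

Run:
```python
from h import *
p=env.read_camera('wrist'); t,r,s=pose()
M=np.array(p['mount']); f=210/np.tan(np.radians(p['fovy']/2)); print(M.round(3),f,p['cx'],p['cy'],p.keys())
n=Rb.apply([-.5,0,s3]); P0=w([.046,0,.147])
for px in [(108,177),(410,170),(260.5,195),(235,195),(286,195),(253,55),(168,52),(342,55)]:
    d=np.array([(px[0]-p['cx'])/f,-(px[1]-p['cy'])/f,-1])
    D=r.apply(M[:3,:3]@d); O=r.apply(M[:3,3])+t
    for off in ([0] if px[1]>100 else [-.039+.032]):
        X=O+D*(((P0+n*off-O)@n)/(D@n)); print(px,(Rb.inv().apply(X-np.r_[V[:2],0])*1000).round(1))
```

```text
[[ 0.001  0.964  0.266  0.068]
 [ 1.    -0.    -0.    -0.001]
 [-0.     0.266 -0.964 -0.142]
 [ 0.     0.     0.     1.   ]] 362.0139610166193 274.6584993373663 208.04542985958423 dict_keys(['pixels', 'fovy', 'cx', 'cy', 'mount', 'shot'])
(108, 177) [-102.8  100.6   61.1]
(410, 170) [ -99.1 -110.1   63.2]
(260.5, 195) [-114.3   -5.8   54.5]
(235, 195) [-114.2   12.3   54.5]
(286, 195) [-114.3  -23.9   54.4]
(253, 55) [-30.2  -1.8  94.9]
(168, 52) [-28.5  53.9  95.9]
(342, 55) [-30.3 -60.5  94.9]
```

```bash
sed -i 's/^V=.*/V=np.array([.571,.067,.150])/' h.py
python3 - <<'E'
from h import *
z=RT.apply([0,0,1])
s=go(tab(0.02)+z*(.011-.05)); go(tab(.02)+z*.011)
E
```

```text
d [  5.6 -12.   65.8] rot [ 0.06  0.02 -0.09]
d [  5.7 -12.5 115.8] rot [ 0.06  0.02 -0.09]
```

Emit:
move_arm([
  [[5,-12,30],[0.06,0,-0.09],-1],
  [[5.5,-12.5,65],[0.06,0,-0.09],-1],
  [[5.5,-12.5,95],[0.06,0,-0.09],-1],
  [[5.5,-12.5,115],[0.06,0,-0.09],-1],
  [[5.5,-12.5,116],[0.06,0,-0.09],-0.5],
], squeeze=30)

```text
clock: 5.6
tcp_pos: [0.468, 0.0499, 0.0532]
orientation: [-0.021, 0.966, 0.072, 0.248]
wrist_force: [-19.7, -2.6, 29.0]
finger_gap: 0.0697
grip_force: 17.9
```

Emit:
move_arm([
  [[0,0,0],[0,0,0],0.2],
  [[0,0,0],[0,0,0],1],
  [[0,0,0],[0,0,0],1],
  [[0,0,0],[0,0,0],1],
  [[0,0,0],[0,0,0],1],
], squeeze=30)

```text
clock: 6.22
tcp_pos: [0.468, 0.0509, 0.0576]
orientation: [-0.021, 0.965, 0.074, 0.251]
wrist_force: [-35.9, -2.1, 52.6]
finger_gap: 0.0508
grip_force: 31.5
```

Run:
```python
from h import *
z=RT.apply([0,0,1]); t,r,s=pose()
T0=tab(.02); print((r.inv().apply(T0+z*.011-t)*1000).round(1))
for th in np.arange(.02,1.80,.1187): print(round(th,2),(RT.inv().apply(tab(th)-T0)*1000).round(0))
```

```text
[-15.1  -0.5   5.2]
0.02 [0. 0. 0.]
0.14 [  2.  -0. -22.]
0.26 [  6.   0. -45.]
0.38 [ 13.   0. -66.]
0.49 [ 23.   0. -86.]
0.61 [  35.    0. -106.]
0.73 [  49.    0. -123.]
0.85 [  65.    0. -139.]
0.97 [  82.    0. -153.]
1.09 [ 102.    0. -165.]
1.21 [ 122.    0. -174.]
1.33 [ 144.    0. -181.]
1.44 [ 166.    0. -185.]
1.56 [ 188.    0. -186.]
1.68 [ 211.    0. -185.]
```

Emit:
move_arm([
  [[0,0,-10],[0,0,0],-1],
  [[0,0,-30],[0,0,0],-1],
  [[0,0,-50],[0,0,0],-1],
  [[0,0,-50],[0,0,0],-1],
])

```text
clock: 6.72
tcp_pos: [0.4446, 0.0469, 0.0997]
orientation: [-0.02, 0.965, 0.074, 0.25]
wrist_force: [0.7, 0.8, -0.9]
finger_gap: 0.0856
grip_force: 0.0
```

Run:
```python
from h import *
p=save('wrist','w2'); save('side','s2')
z=RT.apply([0,0,1]); t,r,s=pose()
print(s['tcp_pos'],s['wrist_force'],s['qvel']);  go(tab(.02)+z*.011)
```

```text
[0.44417306 0.04746484 0.09810204] [ 0.24660355 -0.40930029  0.39683179] [ 0.01098661  0.0254366  -0.0082273  -0.00399747 -0.0001105  -0.00117041]
d [-13.6  -0.1  52.3] rot [-0.03  0.1   0.01]
```

View pics/w2.png

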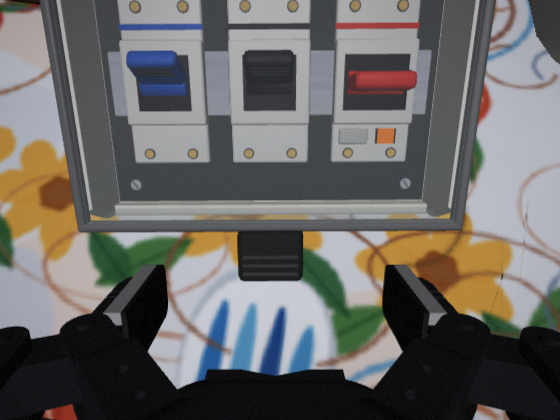

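The wrist view shows the tab at (238–302, 231–281) and the cover edge at (80,231)–(465,228). The cover has not moved, and the fingers had been about 14 mm too far up-slope. I'll remeasure.

```bash
cat >> h.py <<'E'
def ray(p,px,off):
    "pixel -> box frame mm, on the plane parallel to the panel, off metres above the hinge plane"
    t,r,s=pose(); M=np.array(p['mount']); f=210/np.tan(np.radians(p['fovy']/2))
    D=r.apply(M[:3,:3]@[(px[0]-p['cx'])/f,-(px[1]-p['cy'])/f,-1]); O=r.apply(M[:3,3])+t
    n=Rb.apply([-.5,0,s3]); X=O+D*(((w([.046,0,.147])+n*off-O)@n)/(D@n))
    return (Rb.inv().apply(X-np.r_[V[:2],0])*1000).round(1)
E
python3 - <<'E'
from h import *
p=env.read_camera('wrist')
for px in [(80,231),(465,228),(270,256),(270,231),(270,281)]: print(px,ray(p,px,0))
print([ray(p,px,-.007) for px in [(152,60),(268,60),(384,80)]])
t,r,s=pose();print(s['tcp_pos'],s['qvel'])
go(tab(.02)+RT.apply([0,0,.011]))
E
```

```text
(80, 231) [-104.   107.    60.4]
(465, 228) [-101.8 -102.2   61.7]
(270, 256) [-116.4    3.4   53.2]
(270, 231) [-103.6    3.3   60.6]
(270, 281) [-129.8    3.4   45.5]
[array([-24.7,  61.7,  98.1]), array([-24.6,   4.3,  98.2]), array([-32.6, -53.7,  93.6])]
[0.44386698 0.04777026 0.09752326] [ 0.0111712   0.01789947 -0.00405355  0.00068872 -0.00062644  0.00032092]
d [-13.    0.2  51.9] rot [-0.03  0.11  0.01]
```

```bash
sed -i 's/^V=.*/V=np.array([.5705,.0695,.158])/' h.py
python3 - <<'E'
from h import *
z=RT.apply([0,0,1])
go(tab(.02)+z*.011); s=go(tab(.02)+z*-.025); print(s['tcp_pos'],s['qvel'][:3])
E
```

```text
d [-13.1  -1.4  51.9] rot [-0.01  0.11 -0.03]
d [-13.8  -1.4  15.9] rot [-0.01  0.11 -0.03]
[0.44386698 0.04777026 0.09752326] [ 0.0111712   0.01789947 -0.00405355]
```

Emit:
move_arm([
  [[-7,-1.5,8],[0,0.1,0],-1],
  [[-13.5,-1.5,16],[0,0.1,0],-1],
  [[-13.5,-1.5,16],[0,0.1,0],-1],
  [[-13.5,-1.5,16],[0,0.1,0],-1],
])

```text
clock: 7.38
tcp_pos: [0.4447, 0.0495, 0.0823]
orientation: [-0.023, 0.965, 0.075, 0.251]
wrist_force: [0.4, 0.4, -0.4]
finger_gap: 0.0855
grip_force: 0.0
```

Run:
```python
from h import *
z=RT.apply([0,0,1])
go(tab(.02)+z*.011);env.read_camera('wrist');env.read_camera('wrist'); go(tab(.02)+z*.011)
```

```text
d [-6.9  0.3 38. ] rot [-0.03  0.08 -0.02]
d [-7.4  0.2 38.2] rot [-0.02  0.07 -0.02]
```

Emit:
move_arm([
  [[-4,0,4],[0,0.05,0],-1],
  [[-7.5,0,8],[0,0.05,0],-1],
  [[-7.5,0,8],[0,0.05,0],-1],
  [[-7.5,0,8],[0,0.05,0],-1],
])

```text
clock: 7.98
tcp_pos: [0.4487, 0.049, 0.0784]
orientation: [-0.023, 0.965, 0.075, 0.251]
wrist_force: [-0.7, 0.3, 0.6]
finger_gap: 0.0854
grip_force: 0.0
```

Run:
```python
from h import *
z=RT.apply([0,0,1])
go(tab(.02)+z*.011);p=env.read_camera('wrist');print(env.landmark_of('cover_tab',p)[:1]); go(tab(.02)+z*.011);print(tab(.02))
```

```text
d [-8.4 -0.8 32.7] rot [-0.03  0.08 -0.02]
[{'centre': [0.4565, 0.0459, 0.0497], 'confidence': 0.82}]
d [-8.5 -0.9 32.8] rot [-0.03  0.07 -0.02]
[0.45158806 0.050554   0.05530968]
```

Run:
```python
from h import *
print(np.round(env.get_state()['joint_pos'],3), env.get_state()['tcp_pos'])
```

```text
[-0.186 -0.142 -1.027  0.203  0.171  2.842] [0.44872472 0.04896614 0.07857144]
```

```bash
cat >> h.py <<'E'
def RP(deg): return RT*R.from_euler('y',-(deg-60),degrees=True)   # tool pitched deg below horizontal
E
python3 - <<'E'
from h import *
for a in(78,): 
    r=RP(a); z=r.apply([0,0,1]); print(z)
    for b in (.045,.0,-.011): go(tab(.02,.192)-z*b,r)
E
```

```text
[ 0.20532193  0.03271354 -0.9781476 ]
d [  2.7  -1.3 -21.2] rot [-0.04 -1.73 -0.02]
d [-10.7  -1.   21.8] rot [-0.04 -1.73 -0.02]
d [-14.   -0.9  32.3] rot [-0.04 -1.73 -0.02]
```

Emit:
move_arm([
  [[2,-1,-20],[0,-0.9,0],-1],
  [[2.5,-1,-21],[0,-1.73,0],-1],
  [[2.5,-1,-21],[0,-1.73,0],-1],
  [[2.5,-1,-21],[0,-1.73,0],-1],
])

```text
clock: 8.57
tcp_pos: [0.4397, 0.0488, 0.0972]
orientation: [-0.012, 0.991, 0.078, 0.104]
wrist_force: [-0.7, -0.1, -0.7]
finger_gap: 0.0857
grip_force: 0.0
```

Run:
```python
from h import *
p=env.read_camera('wrist')
print([d['centre'] for d in env.landmark_of('cover_tab',p)[:1]])
r=RP(78); z=r.apply([0,0,1]); 
for b in (.045,-.011): s=go(tab(.02,.192)-z*b,r)
print(np.round(s['joint_pos'],3))
```

```text
[[0.4561, 0.0511, 0.0503]]
d [ 2.1  0.2 -0.9] rot [-0.04  0.01 -0.01]
d [ 2.1  0.6 55.1] rot [-0.04  0.01 -0.01]
[-0.115 -0.008 -0.714  0.667  0.063  2.876]
```

Emit:
move_arm([
  [[2,0.5,20],[0,0,0],-1],
  [[2,0.5,40],[0,0,0],-1],
  [[2,0.5,55],[0,0,0],-1],
  [[2,0.5,55],[0,0,0],-0.3],
  [[2,0.5,55],[0,0,0],0.3],
], squeeze=30)

```text
clock: 9.3
tcp_pos: [0.4533, 0.0505, 0.045]
orientation: [-0.012, 0.991, 0.078, 0.104]
wrist_force: [-0.3, -0.7, -0.1]
finger_gap: 0.0517
grip_force: 0.0
```

Emit:
move_arm([
  [[0,0,0],[0,0,0],1],
  [[0,0,0],[0,0,0],1],
  [[0,0,0],[0,0,0],1],
  [[0,0,0],[0,0,0],1],
], squeeze=30)

```text
clock: 9.8
tcp_pos: [0.4539, 0.0511, 0.0457]
orientation: [-0.012, 0.991, 0.078, 0.104]
wrist_force: [-2.8, 2.8, 5.5]
finger_gap: 0.0352
grip_force: 33.1
```

Run:
```python
from h import *
t,r,s=pose(); R0=RP(78); z=R0.apply([0,0,1])
print((R0.inv().apply(t-z*.011-tab(.02,.192))*1000).round(1))
T0=tab(.02,.192)
for th in np.arange(.02,1.80,.1187): print(round(th,2),(R0.inv().apply(tab(th,.192)-T0)*1000).round(0))
```

```text
[ 2.2 -0.2 -1.7]
0.02 [0. 0. 0.]
0.14 [ -5.   0. -22.]
0.26 [ -8.   0. -45.]
0.38 [ -8.   0. -68.]
0.49 [ -5.   0. -90.]
0.61 [   0.    0. -112.]
0.73 [   8.    0. -134.]
0.85 [  19.   -0. -154.]
0.97 [  32.    0. -173.]
1.09 [  46.    0. -190.]
1.21 [  63.    0. -205.]
1.33 [  82.    0. -218.]
1.44 [ 102.    0. -229.]
1.56 [ 123.    0. -238.]
1.68 [ 145.    0. -244.]
```

Emit:
move_arm([
  [[-5,0,-22],[0,0,0],1],
  [[-8,0,-45],[0,0,0],1],
  [[-8,0,-68],[0,0,0],1],
  [[-5,0,-90],[0,0,0],1],
  [[0,0,-112],[0,0,0],1],
])

```text
clock: 10.42
tcp_pos: [0.4318, 0.0475, 0.1559]
orientation: [-0.013, 0.991, 0.079, 0.105]
wrist_force: [5.9, 6.3, -4.4]
finger_gap: 0.035
grip_force: 30.4
```

Emit:
move_arm([
  [[8,0,-22],[0,0,0],1],
  [[19,0,-42],[0,0,0],1],
  [[32,0,-61],[0,0,0],1],
  [[46,0,-78],[0,0,0],1],
  [[63,0,-93],[0,0,0],1],
])

```text
clock: 11.05
tcp_pos: [0.4721, 0.0539, 0.2586]
orientation: [-0.014, 0.991, 0.079, 0.103]
wrist_force: [2.3, 6.3, -4.8]
finger_gap: 0.0347
grip_force: 30.5
```

Run:
```python
from h import *
t,r,s=pose(); z=r.apply([0,0,1])
b=Rb.inv().apply(t-z*.011-w([.046,0,.147])); print(b.round(4),np.hypot(b[0],b[2]),np.radians(210)-np.arctan2(b[2],b[0]),s['finger_gap'],s['wrist_force'])
T0=t-z*.011
for th in (1.3,1.4,1.5,1.6,1.7,1.76): print(th,(r.inv().apply(tab(th,.192)-T0)*1000).round(0))
```

```text
[-1.479e-01 -1.000e-04  1.224e-01] 0.19194315040450974 1.214865340503474 0.03473978685183652 [ 2.29769286  6.2656772  -4.77062065]
1.3 [ 13.  -0. -10.]
1.4 [ 30.  -0. -19.]
1.5 [ 47.  -0. -28.]
1.6 [ 65.  -1. -34.]
1.7 [ 84.  -1. -38.]
1.76 [ 95.  -1. -40.]
```

Emit:
move_arm([
  [[22,0,-15],[0,0,0],1],
  [[43,0,-26],[0,0,0],1],
  [[65,0,-34],[0,0,0],1],
  [[84,0,-38],[0,0,0],1],
  [[95,0,-40],[0,0,0],1],
])

```text
clock: 11.68
tcp_pos: [0.556, 0.0672, 0.3181]
orientation: [-0.014, 0.991, 0.079, 0.103]
wrist_force: [-3.3, 6.6, -0.3]
finger_gap: 0.0351
grip_force: 30.0
```

```bash
cat >> h.py <<'E'
def cov():
    t,r,s=pose(); z=r.apply([0,0,1]); b=Rb.inv().apply(t-z*.011-w([.046,0,.147]))
    print('r',np.hypot(b[0],b[2]).round(4),'th',(np.radians(210)-np.arctan2(b[2],b[0])).round(3),s['finger_gap'],np.round(s['wrist_force'],1),'z',t[2].round(4))
E
python3 - <<'E'
from h import *
cov()
E
```

```text
r 0.1924 th 1.761 0.03511992845060571 [-3.3  6.6 -0.3] z 0.3181
```

Emit:
move_arm([
  [[6,0,0],[0,0,0],1],
  [[10,0,0],[0,0,0],1],
])

```text
clock: 11.92
tcp_pos: [0.5655, 0.0687, 0.321]
orientation: [-0.014, 0.991, 0.079, 0.104]
wrist_force: [-5.9, 6.5, 8.0]
finger_gap: 0.0348
grip_force: 29.6
```

Run:
```python
from h import *
cov()
```

```text
r 0.1923 th 1.813 0.03482136470372693 [-5.9  6.5  8. ] z 0.321
```

Emit:
move_arm([
  [[6,0,0],[0,0,0],1],
  [[6,0,0],[0,0,0],1],
])

```text
clock: 12.18
tcp_pos: [0.567, 0.0689, 0.3208]
orientation: [-0.013, 0.992, 0.078, 0.1]
wrist_force: [-17.4, 4.1, 10.0]
finger_gap: 0.0345
grip_force: 28.6
```

Run:
```python
from h import *
cov()
p=env.read_camera('side'); print([(d['centre'],d['confidence']) for d in env.landmark_of('cover_tab',p)[:2]]); print(tab(1.75,.188))
```

```text
r 0.1917 th 1.821 0.03450049459324715 [-17.4   4.1  10. ] z 0.3208
[([0.5517, 0.0693, 0.326], 0.95)]
[0.55324371 0.06675059 0.32396061]
```

Emit:
move_arm([
  [[-8,0,0],[0,0,0],-0.2],
  [[-8,0,0],[0,0,0],-0.2],
  [[-10,0,-30],[0,0,0],-0.2],
  [[-20,0,-60],[0,0,0],-0.2],
  [[-60,0,-65],[0,0,0],0.5],
])

```text
clock: 12.9
tcp_pos: [0.503, 0.0552, 0.3741]
orientation: [-0.011, 0.991, 0.078, 0.106]
wrist_force: [0.3, 0.5, -1.0]
finger_gap: 0.0339
grip_force: 0.0
```

Run:
```python
from h import *
print(tab(1.75,.2))
p=env.read_camera('side'); print([(d['centre'],d['confidence']) for d in env.landmark_of('cover_tab',p)[:2]])
print(go(panel(.102,.06,.15))['joint_pos']); go(panel(.104,.06,.016))
```

```text
[0.54924265 0.06611311 0.33525597]
[([0.5522, 0.0673, 0.3281], 0.9)]
d [-25.3 -61.5 160.2] rot [-0.03  1.8  -0.02]
[-0.08323275 -0.01157964 -0.02008762  1.3604373   0.05567184  2.90767958]
d [ 18.1 -60.8 287. ] rot [-0.03  1.8  -0.02]
```

Emit:
move_arm([
  [[-45,-25,20],[0,0,0],1],
  [[-60,-55,60],[0,0.8,0],1],
  [[-50,-61,110],[0,1.6,0],1],
  [[-25,-61,160],[0,1.8,0],1],
  [[-25,-61,160],[0,1.8,0],1],
])

```text
clock: 13.62
tcp_pos: [0.4976, 0.1185, 0.2056]
orientation: [-0.024, 0.964, 0.075, 0.254]
wrist_force: [-0.7, 0.0, -0.1]
finger_gap: -0.0001
grip_force: 0.0
```

Run:
```python
from h import *
p=save('wrist','w3'); print(go(panel(.104,.06,.12))['joint_pos']); go(panel(.104,.06,.016))
for k in('main_tip','blue_tip','black_tip'):
  for d in env.landmark_of(k,p)[:1]:
    b=Rb.inv().apply(d['centre']-np.r_[V[:2],0])-[-.078,0,.03]; print(k,d['confidence'],(np.array([b[0]*s3+b[2]*.5,b[1],-b[0]*.5+b[2]*s3])*1000).round(1))
```

```text
d [ 2.1 -0.2 27.1] rot [-0.04  0.03 -0.02]
[ 0.03723215 -0.19151993 -0.70028766  0.54690576  0.06596539  3.04046439]
d [  2.6   0.4 131.1] rot [-0.04  0.03 -0.02]
main_tip 0.69 [ 69.9 -63.9  30.1]
blue_tip 0.8 [83.8 57.4 30.6]
black_tip 0.86 [82.4 -2.7 30.7]
```

View pics/w3.png

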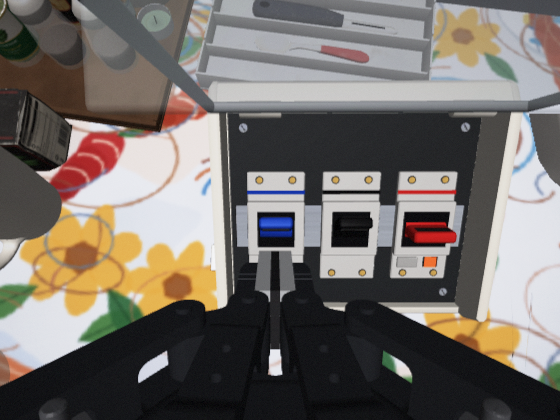

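The wrist view shows the cover up, the blue lever at (275,225) with the shut fingers just below it at (275,265), black at (352,225), and red at (430,232) with the orange flag at (430,262). The tips agree with the model.

Emit:
move_arm([
  [[3,1.5,40],[0,0,0],1],
  [[4,2,80],[0,0,0],1],
  [[4,2,110],[0,0,0],1],
  [[4,2,130],[0,0,0],1],
  [[4,2,130],[0,0,0],1],
])

```text
clock: 14.45
tcp_pos: [0.5685, 0.1278, 0.0999]
orientation: [-0.024, 0.963, 0.075, 0.257]
wrist_force: [0.0, -0.5, 0.2]
finger_gap: 0.0
grip_force: 0.0
```

```bash
cat >> h.py <<'E'
def pp():
    t,r,s=pose(); b=Rb.inv().apply(t-np.r_[V[:2],0])-[-.078,0,.03]
    f=RT.inv().apply(s['wrist_force'])
    print('s,y,h',(np.array([b[0]*s3+b[2]*.5,b[1],-b[0]*.5+b[2]*s3])*1000).round(1),'F tool',f.round(1),s['clock'])
E
python3 - <<'E'
from h import *
pp(); go(panel(.079,.058,.016))
E
```

```text
s,y,h [108.7  57.9  17.9] F tool [ 0.1  0.5 -0.2] 14.45
d [-29.7   0.    1.9] rot [-0.03  0.01 -0.02]
```

Emit:
move_arm([
  [[-8,0,2],[0,0,0],1],
  [[-16,0,2],[0,0,0],1],
  [[-22,0,2],[0,0,0],1],
  [[-27,0,2],[0,0,0],1],
  [[-30,0,2],[0,0,0],1],
])

```text
clock: 15.08
tcp_pos: [0.5443, 0.1241, 0.0856]
orientation: [-0.024, 0.962, 0.075, 0.26]
wrist_force: [0.5, -0.5, 4.4]
finger_gap: 0.0001
grip_force: 1.8
```

Run:
```python
from h import *
pp()
```

```text
s,y,h [80.4 58.  17.8] F tool [ 2.6  0.6 -3.6] 15.075
```

Emit:
move_arm([
  [[-3,0,1],[0,0,0],1],
  [[-5,0,1],[0,0,0],1],
  [[-5,0,1],[0,0,0],1],
])

```text
clock: 15.45
tcp_pos: [0.5439, 0.124, 0.0846]
orientation: [-0.024, 0.962, 0.075, 0.263]
wrist_force: [3.2, 0.3, 10.6]
finger_gap: 0.0001
grip_force: 5.6
```

Run:
```python
from h import *
pp()
```

```text
s,y,h [79.5 58.  17.2] F tool [ 8.1  0.2 -7.5] 15.45
```

Emit:
move_arm([
  [[8,0,-2],[0,0,0],1],
  [[14,0,-45],[0,0,0],1],
  [[20,58,-70],[0,0,0],1],
  [[25,118,-70],[0,0,0],1],
  [[25,119,-70],[0,0,0],1],
])

```text
clock: 16.08
tcp_pos: [0.5451, -0.0009, 0.1525]
orientation: [-0.022, 0.963, 0.072, 0.258]
wrist_force: [-0.1, -0.3, -0.2]
finger_gap: 0.0001
grip_force: 0.0
```

Run:
```python
from h import *
p=save('wrist','w4'); pp()
for k in('main_tip','blue_tip','black_tip'):
  for d in env.landmark_of(k,p)[:1]:
    b=Rb.inv().apply(d['centre']-np.r_[V[:2],0])-[-.078,0,.03]; print(k,d['confidence'],(np.array([b[0]*s3+b[2]*.5,b[1],-b[0]*.5+b[2]*s3])*1000).round(1))
go(panel(.105,-.061,.017))
```

```text
s,y,h [ 96.2 -63.2  84.6] F tool [0.8 0.6 0.6] 16.125
main_tip 0.65 [ 69.4 -60.5  29.9]
blue_tip 0.77 [58.7 56.2 34. ]
black_tip 0.77 [84.4 -2.6 30.9]
d [ 9.8  1.7 67. ] rot [-0.04  0.02 -0.02]
```

View pics/w4.png

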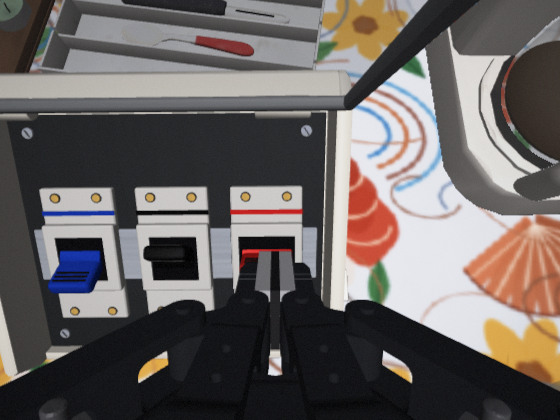

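Blue at (77,270) now leans down-slope and is off. Black at (168,253) is still on. The fingers sit above red at (272,260). Next I push red to off.

Emit:
move_arm([
  [[10,1,10],[0,0,0],1],
  [[11,0,35],[0,0,0],1],
  [[11,0,55],[0,0,0],1],
  [[10,0,67],[0,0,0],1],
  [[10,0,67],[0,0,0],1],
])

```text
clock: 16.9
tcp_pos: [0.5857, 0.0115, 0.0974]
orientation: [-0.024, 0.963, 0.076, 0.256]
wrist_force: [-0.8, 0.3, 0.2]
finger_gap: -0.0001
grip_force: 0.0
```

Run:
```python
from h import *
pp()
```

```text
s,y,h [106.3 -59.6  16.5] F tool [-0.6 -0.4 -0.5] 16.9
```

Emit:
move_arm([
  [[-8,1,0],[0,0,0],1],
  [[-15,1,0],[0,0,0],1],
  [[-21,1,0],[0,0,0],1],
  [[-26,1,0],[0,0,0],1],
  [[-30,1,0],[0,0,0],1],
])

```text
clock: 17.52
tcp_pos: [0.5621, 0.0049, 0.0854]
orientation: [-0.023, 0.963, 0.075, 0.259]
wrist_force: [3.1, 0.0, 3.2]
finger_gap: 0.0001
grip_force: 2.1
```

Emit:
move_arm([
  [[-2,0,0],[0,0,0],1],
  [[-3,0,0],[0,0,0],1],
  [[-3,0,0],[0,0,0],1],
])

```text
clock: 17.9
tcp_pos: [0.5617, 0.0048, 0.0854]
orientation: [-0.023, 0.962, 0.076, 0.261]
wrist_force: [7.1, 2.6, 4.6]
finger_gap: 0.0001
grip_force: 3.9
```

Run:
```python
from h import *
pp()
```

```text
s,y,h [ 78.9 -62.5  18.4] F tool [ 8.7 -1.4 -0.3] 17.9
```

Emit:
move_arm([
  [[-4,0,0],[0,0,0],1],
  [[-5,0,0],[0,0,0],1],
  [[-5,0,0],[0,0,0],1],
])

```text
clock: 18.27
tcp_pos: [0.5609, 0.004, 0.0859]
orientation: [-0.023, 0.961, 0.077, 0.265]
wrist_force: [10.9, 3.5, 8.8]
finger_gap: -0.0
grip_force: 6.7
```

Run:
```python
from h import *
pp()
```

```text
s,y,h [ 78.3 -63.2  19.3] F tool [14.2 -1.7 -2. ] 18.275
```

Emit:
move_arm([
  [[10,0,-2],[0,0,0],1],
  [[12,0,-40],[0,0,0],1],
  [[-5,0,-70],[0,0,0],1],
  [[-40,0,-70],[0,0,0],1],
  [[-42,0,-70],[0,0,0],1],
])

```text
clock: 18.9
tcp_pos: [0.4787, -0.0062, 0.1163]
orientation: [-0.025, 0.964, 0.074, 0.254]
wrist_force: [-0.5, -0.2, -0.2]
finger_gap: -0.0002
grip_force: 0.0
```

Run:
```python
from h import *
p=save('top','t5'); p=save('side','s5'); pp()
i=cv2.imread('pics/s5.png')[180:290,210:340]; cv2.imwrite('pics/s5c.png',cv2.resize(i,None,fx=6,fy=5,interpolation=cv2.INTER_CUBIC))
go(panel(.038,-.061,.017))
```

```text
s,y,h [ 26.3 -61.7  87.3] F tool [ 0.   0.1 -0. ] 19.0
d [11.9 -0.4 70.3] rot [-0.03  0.01 -0.03]
```

View pics/s5c.png

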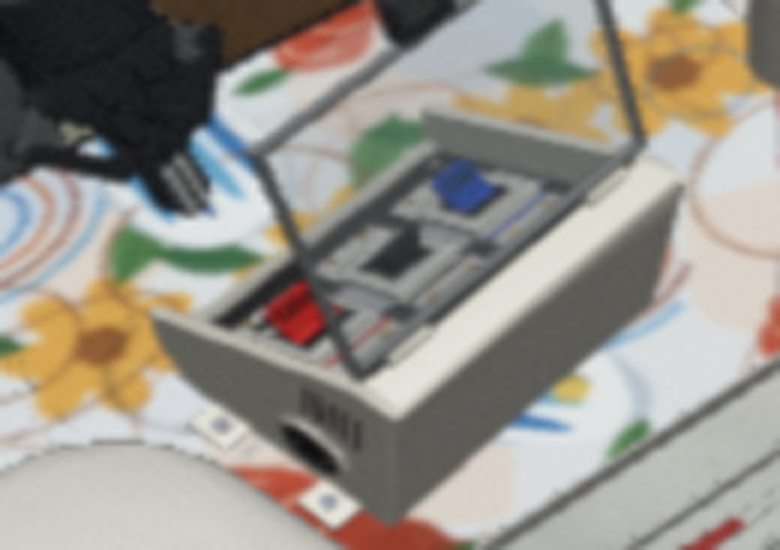

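The side crop shows red at (300,310) leaning down-slope (off), like blue at (465,185), with no orange visible. The cover stands up. Now red goes to on.

Emit:
move_arm([
  [[9,0,20],[0,0,0],1],
  [[9,0,45],[0,0,0],1],
  [[9,0,60],[0,0,0],1],
  [[9,0,70],[0,0,0],1],
  [[9,0,70],[0,0,0],1],
])

```text
clock: 19.62
tcp_pos: [0.5258, 0.0002, 0.0627]
orientation: [-0.024, 0.963, 0.075, 0.257]
wrist_force: [-0.5, -0.8, 0.2]
finger_gap: 0.0
grip_force: 0.0
```

Run:
```python
from h import *
pp()
```

```text
s,y,h [ 36.2 -61.4  16.9] F tool [-0.5  0.7 -0.5] 19.625
```

Emit:
move_arm([
  [[8,0,0],[0,0,0],1],
  [[15,0,0],[0,0,0],1],
  [[21,0,0],[0,0,0],1],
  [[26,0,0],[0,0,0],1],
  [[30,0,0],[0,0,0],1],
])

```text
clock: 20.25
tcp_pos: [0.5492, 0.0042, 0.0774]
orientation: [-0.024, 0.964, 0.075, 0.255]
wrist_force: [-11.5, -2.2, 1.8]
finger_gap: -0.0003
grip_force: 6.0
```

Run:
```python
from h import *
pp()
```

```text
s,y,h [ 64.1 -61.1  17.7] F tool [-9.3  0.4 -7.4] 20.25
```

Emit:
move_arm([
  [[3,0,0],[0,0,0],1],
  [[5,0,0],[0,0,0],1],
  [[5,0,0],[0,0,0],1],
])

```text
clock: 20.62
tcp_pos: [0.5493, 0.0043, 0.0773]
orientation: [-0.023, 0.965, 0.074, 0.252]
wrist_force: [-20.5, -4.4, 7.9]
finger_gap: -0.0002
grip_force: 10.6
```

Run:
```python
from h import *
pp()
```

```text
s,y,h [ 64.2 -61.   17.5] F tool [-14.2   1.1 -17.3] 20.625
```

Emit:
move_arm([
  [[-10,0,0],[0,0,0],1],
  [[-16,0,-40],[0,0,0],1],
  [[-26,-30,-80],[0,0,0],0.5],
  [[-40,-60,-110],[0,0,0],-0.2],
  [[-40,-62,-110],[0,0,0],-0.2],
])

```text
clock: 21.25
tcp_pos: [0.4576, 0.0523, 0.1596]
orientation: [-0.023, 0.962, 0.076, 0.26]
wrist_force: [0.9, 0.2, 1.4]
finger_gap: 0.0512
grip_force: 0.0
```

Run:
```python
from h import *
p=save('wrist','w6'); pp()
for k in('main_tip','blue_tip','black_tip'):
  for d in env.landmark_of(k,p)[:1]:
    b=Rb.inv().apply(d['centre']-np.r_[V[:2],0])-[-.078,0,.03]; print(k,d['confidence'],(np.array([b[0]*s3+b[2]*.5,b[1],-b[0]*.5+b[2]*s3])*1000).round(1))
r=RP(78); z=r.apply([0,0,1]); go(tab(1.78,.192)-z*.055+r.apply([-.05,0,0]),r); go(tab(1.78,.192)-z*.055,r); go(tab(1.78,.192)+z*.011,r)
```

```text
s,y,h [ 33.9   0.2 129.5] F tool [-0.3  0.9 -0.6] 21.3
main_tip 0.78 [ 79.9 -62.5  28.7]
blue_tip 0.65 [59.6 60.2 32. ]
black_tip 0.62 [83.8 -2.9 31.9]
d [ 142.6   -2.1 -167. ] rot [-0.03 -1.8  -0.02]
d [ 190.1   -2.2 -151.5] rot [-0.03 -1.8  -0.02]
d [169.7  -1.8 -88.7] rot [-0.03 -1.8  -0.02]
```

View pics/w6.png

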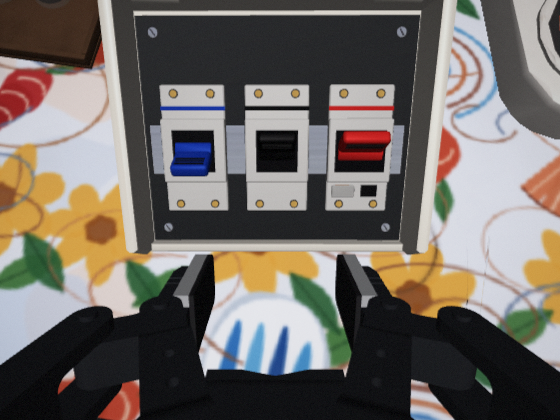

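Wrist view: red at (363,145) leans up-slope like black at (277,150), the flag window at (368,191) is dark (reset), and blue at (190,158) is off. Now I return to the tab to shut the cover.

Emit:
move_arm([
  [[15,0,-40],[0,-0.6,0],-0.4],
  [[40,0,-80],[0,-1.2,0],-0.4],
  [[68,-1,-118],[0,-1.8,0],-0.4],
  [[104,-2,-146],[0,-1.8,0],-0.4],
  [[142,-2,-167],[0,-1.8,0],-0.4],
])

```text
clock: 22.08
tcp_pos: [0.4986, 0.0575, 0.373]
orientation: [-0.012, 0.992, 0.077, 0.103]
wrist_force: [0.2, -0.8, -0.1]
finger_gap: 0.06
grip_force: 0.0
```

Run:
```python
from h import *
p=env.read_camera('side'); print([(d['centre'],d['confidence']) for d in env.landmark_of('cover_tab',p)[:2]]); print(tab(1.75,.188))
r=RP(78); z=r.apply([0,0,1]); go(tab(1.77,.192)-z*.055,r); s=go(tab(1.77,.192)+z*.011,r); print(s['tcp_pos'],s['finger_gap'])
```

```text
[([0.5522, 0.0658, 0.3256], 0.78)]
[0.55324371 0.06675059 0.32396061]
d [44.2 -1.2  1.8] rot [-0.03 -0.03 -0.01]
d [43.9 -0.9 67.8] rot [-0.03 -0.03 -0.01]
[0.50132405 0.05732143 0.37515587] 0.05971596292805905
```

Emit:
move_arm([
  [[25,-1,-3],[0,0,0],-0.4],
  [[44,-1,0],[0,0,0],-0.4],
  [[44,-1,25],[0,0,0],-0.4],
  [[44,-1,50],[0,0,0],-0.4],
  [[44,-1,67],[0,0,0],-0.4],
])

```text
clock: 22.8
tcp_pos: [0.5524, 0.0677, 0.3123]
orientation: [-0.012, 0.992, 0.077, 0.102]
wrist_force: [0.9, 0.1, -0.0]
finger_gap: 0.0598
grip_force: 0.0
```

Emit:
move_arm([
  [[0,0,0],[0,0,0],-0.4],
  [[0,0,0],[0,0,0],1],
  [[0,0,0],[0,0,0],1],
  [[0,0,0],[0,0,0],1],
  [[0,0,0],[0,0,0],1],
], squeeze=30)

```text
clock: 23.42
tcp_pos: [0.553, 0.0671, 0.3165]
orientation: [-0.01, 0.991, 0.077, 0.104]
wrist_force: [0.9, -6.3, -2.0]
finger_gap: 0.0354
grip_force: 31.8
```

Run:
```python
from h import *
cov(); t,r,s=pose(); T0=t-r.apply([0,0,.011])
for th in np.linspace(1.65,.02,15): print(th.round(2),(r.inv().apply(tab(th,.192)-T0)*1000).round(0))
```

```text
r 0.192 th 1.744 0.03540049611409976 [ 0.9 -6.3 -2. ] z 0.3165
1.65 [-18.   0.   3.]
1.53 [-39.   0.  10.]
1.42 [-60.   1.  19.]
1.3 [-79.   1.  30.]
1.18 [-97.   1.  43.]
1.07 [-113.    1.   59.]
0.95 [-127.    1.   76.]
0.84 [-140.    1.   94.]
0.72 [-150.    1.  114.]
0.6 [-157.    1.  135.]
0.49 [-162.    1.  157.]
0.37 [-165.    1.  179.]
0.25 [-165.    2.  202.]
0.14 [-162.    2.  224.]
0.02 [-157.    2.  246.]
```

Emit:
move_arm([
  [[-18,0,3],[0,0,0],1],
  [[-39,0,10],[0,0,0],1],
  [[-60,0.5,19],[0,0,0],1],
  [[-79,1,30],[0,0,0],1],
  [[-97,1,43],[0,0,0],1],
])

```text
clock: 24.05
tcp_pos: [0.4682, 0.0535, 0.2556]
orientation: [-0.011, 0.991, 0.078, 0.106]
wrist_force: [-0.1, -3.5, 2.5]
finger_gap: 0.0351
grip_force: 33.4
```

Emit:
move_arm([
  [[-16,0,16],[0,0,0],1],
  [[-30,0,33],[0,0,0],1],
  [[-43,0,51],[0,0,0],1],
  [[-53,0,71],[0,0,0],1],
  [[-60,0,92],[0,0,0],1],
])

```text
clock: 24.68
tcp_pos: [0.4273, 0.0471, 0.1512]
orientation: [-0.01, 0.992, 0.077, 0.103]
wrist_force: [-5.2, -8.7, 2.4]
finger_gap: 0.0351
grip_force: 35.8
```

Run:
```python
from h import *
cov(); t,r,s=pose(); T0=t-r.apply([0,0,.011])
for th in np.linspace(.5,-.01,6): print(th.round(2),(r.inv().apply(tab(th,.192)-T0)*1000).round(0))
```

```text
r 0.1938 th 0.601 0.03508935437027593 [-5.2 -8.7  2.4] z 0.1512
0.5 [-3.  0. 19.]
0.4 [-5.  1. 39.]
0.3 [-6.  1. 58.]
0.19 [-5.  1. 78.]
0.09 [-1.  1. 97.]
-0.01 [  4.   1. 116.]
```

Emit:
move_arm([
  [[-4,0,21],[0,0,0],1],
  [[-6,0.5,45],[0,0,0],1],
  [[-6,1,68],[0,0,0],1],
  [[-2,1,93],[0,0,0],1],
  [[4,1,116],[0,0,0],1],
])

```text
clock: 25.3
tcp_pos: [0.4534, 0.0513, 0.0369]
orientation: [-0.01, 0.992, 0.077, 0.101]
wrist_force: [-5.0, -8.7, -1.5]
finger_gap: 0.0352
grip_force: 39.6
```

Run:
```python
from h import *
cov()
```

```text
r 0.1941 th 6.27 0.035213138961866446 [-5.  -8.7 -1.5] z 0.0369
```

Emit:
move_arm([
  [[0.5,0,3],[0,0,0],1],
  [[1,0,6],[0,0,0],1],
  [[1,0,6],[0,0,0],1],
])

```text
clock: 25.68
tcp_pos: [0.4554, 0.0516, 0.0335]
orientation: [-0.01, 0.992, 0.077, 0.101]
wrist_force: [-17.5, -9.6, 22.1]
finger_gap: 0.0353
grip_force: 43.4
```

Run:
```python
from h import *
cov()
```

```text
r 0.1941 th 6.249 0.035290605939096865 [-17.5  -9.6  22.1] z 0.0335
```

Emit:
move_arm([
  [[0,0,0],[0,0,0],-0.2],
  [[0,0,0],[0,0,0],-0.2],
  [[0,0,-20],[0,0,0],-0.2],
  [[0,0,-50],[0,0,0],-0.2],
  [[0,0,-60],[0,0,0],1],
])

```text
clock: 26.3
tcp_pos: [0.4473, 0.051, 0.0933]
orientation: [-0.012, 0.991, 0.078, 0.105]
wrist_force: [0.9, 0.1, -0.8]
finger_gap: 0.034
grip_force: 0.0
```

Emit:
move_arm([
  [[0,0,0],[0,0,0],1],
  [[0,0,0],[0,0,0],1],
  [[0,0,0],[0,0,0],1],
])

```text
clock: 26.68
tcp_pos: [0.4454, 0.0511, 0.0906]
orientation: [-0.012, 0.992, 0.078, 0.103]
wrist_force: [0.5, -0.5, -0.3]
finger_gap: 0.0002
grip_force: 0.0
```

Run:
```python
from h import *
r=RP(78); z=r.apply([0,0,1]); s=go(tab(0,.188),r); print(s['finger_gap'],s['tcp_pos'],tab(0,.188))
for c in('side','top'):
    p=env.read_camera(c); print([(d['centre'],d['confidence']) for d in env.landmark_of('cover_tab',p)[:1]])
```

```text
d [ 1.7  1.8 38.8] rot [-0.04  0.01 -0.01]
0.00023610970096905504 [0.44535197 0.05105979 0.09059212] [0.45514225 0.05112028 0.053     ]
[([0.4525, 0.0515, 0.0566], 0.82)]
[([0.4588, 0.054, 0.0496], 0.76)]
```

Emit:
move_arm([
  [[2,0,15],[0,0,0],1],
  [[3,0,26],[0,0,0],1],
  [[3,0,32],[0,0,0],1],
  [[3,0,36],[0,0,0],1],
  [[3,0,36],[0,0,0],1],
])

```text
clock: 27.5
tcp_pos: [0.4557, 0.0527, 0.0607]
orientation: [-0.011, 0.991, 0.078, 0.104]
wrist_force: [-27.9, -2.9, 53.5]
finger_gap: 0.0001
grip_force: 29.9
```

Run:
```python
from h import *
t,r,s=pose(); print(t,s['wrist_force'])
```

```text
[0.45565227 0.05271498 0.06067766] [-27.8619511   -2.88342385  53.50254811]
```

Emit:
move_arm([
  [[0,0,-30],[0,0,0],1],
  [[-10,0,-80],[0,0,0],1],
  [[-20,0,-140],[0,0,0],1],
  [[-20,0,-160],[0,0,0],1],
  [[-20,0,-160],[0,0,0],1],
])

```text
clock: 28.12
tcp_pos: [0.4054, 0.0433, 0.2111]
orientation: [-0.011, 0.991, 0.078, 0.106]
wrist_force: [0.2, 0.5, 0.3]
finger_gap: 0.0
grip_force: 0.0
```

Run:
```python
from h import *
p=save('wrist','w7'); t,r,s=pose(); print(t,s['wrist_force'])
q=env.read_camera('side')
for k in('honey_jar','coffee_scoop','tea_glass','mug_white','cover_tab'): print(k,[d['centre'] for d in env.landmark_of(k,q)[:1]])
```

```text
[0.40464729 0.043426   0.2095264 ] [-0.13167384  0.13844462  0.0822416 ]
honey_jar [[0.4815, -0.2415, 0.0018]]
coffee_scoop [[0.3796, -0.2384, 0.0011]]
tea_glass [[0.372, 0.3856, 0.0026]]
mug_white [[0.5217, 0.3788, -0.0018]]
cover_tab [[0.4496, 0.0512, 0.055]]
```

View pics/w7.png

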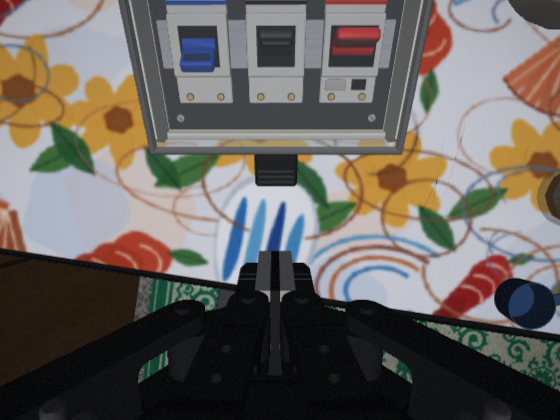

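The cover is shut, with its edge at row 150. Blue at (198,52) is off, black at (275,40) and red at (355,42) are on, the flag at (358,84) is hidden, and the things around the box stand where they were.

```bash
python3 -c "
from workcell import env
print(env.hand_in())"
```

```text
the job is handed in; nothing more can be done
None
```

The job is done and handed in at about 28 s: blue was switched off first, then red was reset (fully off, then fully on, flag hidden), black is still on, the cover is shut, and nothing around the box shifted. In the first grasp attempt and the final press, though, the fingers pressed on the cover with about 60 N; the wrist stayed under its 120 N limit, but I can't rule out that this counts against the 40 N rule for the arm or gripper body.

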